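Press the slide calliper home in its cutout tray

TASK

Put the steel slide calliper away in its tray on the goldsmith's bench: lay it the right way round in the cutout of its shape and press it past the spring catches until it lies flat and fully home along its whole length. Do not drop it, and leave the jar, the ball vise and the tweezers where they are.

Things in the scene. Friction and masses are not known exactly. Their poses are not given: they have to be found in the camera images.
- calliper_mid (a point): Steel slide calliper, closed, rigid, 14 mm thick, about 0.15 kg, face up on the bench. From above an L: beam x -70..+70, y -8..+8 mm, and at the +x end a pair of jaws, x +38..+70, standing out to y = +42. This point: centre of the beam, half-way up (7 mm). z up. Centre of mass 8 mm to +x, 4 mm to +y of it. Pick it up across the beam.
- calliper_jaws (a point): Point on the calliper at x = +54, y = +17 mm from calliper_mid, half-way up: the middle of the jaw end, on the jaws' top. The jaws are x +38..+70 wide from the beam out to y = +28, then narrow to tips x +49..+64 that end at y = +42 (all from calliper_mid). Axes as calliper_mid.
- calliper_tail (a point): Point on the calliper at x = -60, y = 0 mm from calliper_mid, half-way up: near the plain end of the beam; press here too. Axes as calliper_mid.
- tray: Fixed wooden tray 210 x 156 mm, walls 8 thick, 22 high; origin under its centre on the bench, z up. In it a rigid grey insert, 190 (x) by 110 (y), shorter than the tray in y and fixed at an unmeasured place along y. Its L-shaped cutout takes the calliper only face up, calliper x along tray x, jaws at the tray's +x end standing out to tray +y.
- jar: Bystander: small amber glass jar, 44 mm wide, 50 mm tall; origin at the centre of its underside. Leave alone.
- vise: Bystander: round dark steel ball vise, 68 mm wide, 46 mm tall; origin at the centre of its underside. Leave alone.
- tweezers: Bystander: steel tweezers 120 mm long, lying along their x; origin under their middle. Leave alone.
- tray_face (a point): Point above the tray's centre at the height of the insert's flat face, 28 mm over the bench (6 mm over the rims). In tray x the cutout is centred here. In tray y the axis of its beam part lies anywhere from -12 to +12 mm of here, different each time and NOT measured: find it by touch or sight.
- tray_floor (a point): Point under tray_face at the height of the cutout's floor: 16 mm over the bench, 12 mm under the face. The cutout is 145 mm long (x -72.5..+72.5), its beam part 19 wide, its jaw part x +35.5..+72.5: clearance 2.5 mm at each end in x, 1.5 mm at each side in y, no lead-in. Fully home, calliper_mid is 7 mm above this height and the calliper's top 2 mm above the face.
- tray_press (a point): Height of the fully home calliper's top (30 mm over the bench), at tray x = +52. Four spring balls in the cutout's side walls, two here at x = +52 and two at x = -50, stop the calliper about 7 to 8 mm above the floor (calliper_mid 31 mm over the bench; 35 if it lies on the face). A push of 3 to 14 N on each end takes that end past its balls to the floor.

How it is judged:
At the end, for the whole second after the job is handed in: The calliper lies face up in its cutout, jaws at the tray's +x end, both its jaw end and its tail end within 2.5 mm of fully home, level within 0.05 rad; jar, vise and tweezers within 20 mm of where they stood (z of each of calliper_jaws, calliper_tail in the frame of tray below 0.0255 m and z of calliper_mid in the frame of tray above 0.02 m and angle between calliper_mid's own z axis and vertical below 0.05 rad and x of calliper_mid in the frame of tray between -0.006 and 0.006 m and y of calliper_mid in the frame of tray between -0.018 and 0.018 m and x of calliper_jaws in the frame of tray above 0.04 m and angle between the x axis of calliper_mid and the x axis of tray, either way round below 0.06 rad and distance of each of jar, vise, tweezers from where it was at the start of the episode below 0.02 m); the robot touches nothing.
It fails at once if the calliper was dropped (falling free faster than 0.5 m/s) (linear speed of calliper above 0.5 m/s and contact force between the fingers and calliper below 0.05 N).
It fails at once if the jar, vise or tweezers were disturbed (moved more than 20 mm) (distance of any of jar, vise, tweezers from where it was at the start of the episode above 0.02 m).
It also fails if it takes over 61 s, if anything falls off the work surface, if the arm or the gripper's body presses on something with over 40 N, if the wrist force passes 120 N, or if a joint passes its speed limit or range.

ROBOT

A 6-joint arm with a two-finger parallel gripper is mounted at the origin on the work surface. World frame = base frame: x ahead of the robot, y to its left, z up, the work surface at z = 0. Lengths are in m, angles in rad, forces in N, time in s.
With the tool pointing down it reaches from about 0.3 to 0.875 m from the base axis. Payload 6.4 kg.
Tool frame: the origin (TCP) lies midway between the tips of the shut fingers; the grasp point (between the pads) lies 19 mm behind it (grasp_offset is the distance from the TCP to the grasp point, in m); z points along the fingers, y is the line along which they close (so a half turn about z gives the same grasp; the last joint's range is limited). The gripper opens to 85 mm and grips with 20 to 120 N. Pads are 22 mm wide; open, the fingers measure 114 mm over their backs; the gripper's body (76 mm by 85 mm) begins 54 mm behind the grasp point. The pads swing forward as they close: fully open they stand 13 mm farther back than shut.
Start: joints at [0.996, 0.181, 1.607, -0, 1.354, -0.206], TCP at [0.207, 0.536, 0.231] pointing down, gripper open.
Joint ranges: [-2.99, 2.99], [-0.89, 2.07], [0.3, 2.58], [-1.14, 4.28], [0, 2.63], [-3.12, 3.12]. Speed limits (rad/s): [2.57, 2.57, 3.01, 3.14, 3.14, 3.14].

INTERFACE

Orientations are given as a unit quaternion [w, x, y, z].
In Python, from bench import * gives the robot as it stands. The module is installed in compiled form; this text tells all that it offers.
- The arm moves only by the tool servo_tool, never from a script. Its argument "commands" is text: rows parted by semicolons, each of 7 numbers parted by spaces: the turn, a rotation vector about the tool's x, y, z in rad, then the shift along the tool's x, y, z in mm, then the opening, from 0 (shut) to 1 (fully open). In form: wx wy wz dx dy dz claw; .... A call has 1 to 5 rows; each row shifts and turns the commanded pose from where the row before left it, along the tool's axes as they then stand; what a row does not reach is not made up. A row lasts 1/8 s, in which the tool goes at most 62.5 mm and 10.7 degrees, less where a joint would pass 70% of its speed; a pose out of reach is approached as far as the arm can. A call with a gripper value outside its range is refused whole. The fingers move at their own pace and stop on an object; the grip force is fixed at half the most. Time passes only in rows, so rows that do not move let the fingers close. It gives the time, the measured TCP pose, the force, the opening and the grip force at its end, in the units of the state.
- get_obs(): the state, without advancing time (a new reading comes with each control period).
- camera(name): name is "scene" or "top" or "wrist"; returns the picture (420x560x3 uint8, blue, green, red); there is no depth.
- calibration(name): a dict with "fx", "fy", "cx", "cy" (pixels), "k1" (the pictures are not rectified: a ray, as slopes to the right and down, at radius r is drawn at 1 + k1 r^2 times it, then the intrinsics apply), "R" (3x3) and "t" (3): a world point X has camera coordinates R X + t. Camera axes: x right, y down, z forward; pixel columns grow to the right and rows downward; lengths in m; the calibration is good to about 2 mm. A picture is of the moment at which its call begins: read the wrist's pose just before it. calibration takes no time and is no camera call; for the wrist camera it gives the pose at the moment of the call.
- hand_in(): hands the job in; it is judged then, once.
The state is a dict: "time_s": time; "q": joint angles; "dq": joint speeds; "joint_efforts": joint torques, N m; "eef_pos": TCP position; "eef_rot": TCP orientation; "wrist_force": force on the tool from outside, world axes, zero at the start; "torque": the same for the moment, N m; "opening": opening from 0.0 (shut) to 1.0 (fully open); "grasp_force": force on a finger pad.
Only numpy, scipy, OpenCV 4.12 (cv2) and the standard library are available. Lean on these libraries where they do the work, as an engineer would, in place of code of your own. Each camera call takes 0.05 s, during which the arm holds its last target. There are 200 camera calls.

## Working session

There is one attempt and no reset: what is moved stays moved. The work goes in short steps, Python scripts to look and compute and a tool call to move; the robot and the scene stay as the last step left them, time stands still between calls to the robot, and variables do not carry over. Pictures are saved under pics/ and viewed, at most 10 in all, crops included, and the job is handed in when it is done.

Besides the shell and the picture viewer there is one more tool, called as name(argument=value, ...), one argument or row to a line, values as JSON. servo_tool: Moves the arm, as the interface text tells. Its arguments: {"type":"object","properties":{"commands":{"type":"string"}},"required":["commands"]}

```bash
mkdir -p pics; cat > h.py <<'E'
from bench import *
import numpy as np, cv2
from scipy.spatial.transform import Rotation as Ro
def ray(c,px):
    p=(np.array(px,float).reshape(-1,2)-[c['cx'],c['cy']])/[c['fx'],c['fy']]
    u=p.copy()
    for _ in range(20): u=p/(1+c['k1']*(u**2).sum(1,keepdims=True))
    R=np.array(c['R']);t=np.array(c['t'])
    return -R.T@t, np.c_[u,np.ones(len(u))]@R
def onz(c,px,z):
    o,d=ray(c,px); return o+d*((z-o[2])/d[:,2])[:,None]
def proj(c,X):
    v=np.atleast_2d(X)@np.array(c['R']).T+np.array(c['t']);u=v[:,:2]/v[:,2:]
    u=u*(1+c['k1']*(u**2).sum(1,keepdims=True)); return u*[c['fx'],c['fy']]+[c['cx'],c['cy']]
E
python3 - <<'E'
from h import *
o=get_obs();print(o['time_s'],o['eef_pos'],o['eef_rot'],o['wrist_force'])
for n in('top','scene','wrist'):
    c=calibration(n);print(n,c['fx'],c['k1'],-np.array(c['R']).T@np.array(c['t']),np.round(c['R'],2).tolist())
    cv2.imwrite(f'pics/{n}0.png',camera(n))
E
```

```text
0.0 [0.20693982 0.53586557 0.23037073] [-3.37816140e-04  1.83353434e-01  9.83046646e-01 -8.34117933e-04] [0.26927392 1.32416366 0.80075644]
top 419.74553518709007 -0.00303560259350798 [ 0.42273696 -0.04461377  0.73535345] [[0.17, -0.98, 0.0], [-0.96, -0.17, -0.21], [0.21, 0.03, -0.98]]
scene 517.8026742639204 0.03646560126917111 [ 1.26451204 -0.25650659  0.75353815] [[0.32, 0.95, -0.01], [0.65, -0.22, -0.73], [-0.69, 0.23, -0.69]]
wrist 298.5289072107383 -0.03481844691257918 [0.13856946 0.56377831 0.37325606] [[0.36, 0.93, -0.0], [0.89, -0.35, 0.29], [0.27, -0.11, -0.96]]
```

View pics/top0.png

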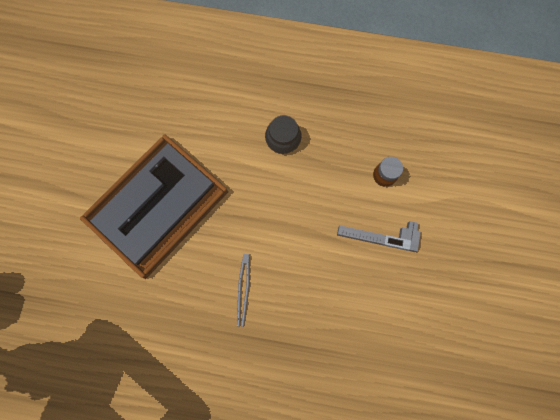

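The top view shows the tray at left, with corners near (165,137), (231,190), (146,276) and (82,217). Its cutout has the jaw end at the top (170,170) and the tail at (122,232). The calliper is at right, tail (338,231), jaws (413,236) pointing up. The jar is at (390,170), the vise at (283,135) and the tweezers at (243,290).

```bash
python3 - <<'E'
from h import *
c=calibration('top');im=cv2.imread('pics/top0.png')
hsv=cv2.cvtColor(im,cv2.COLOR_BGR2HSV)
def big(m,x0,y0,x1,y1):
    z=np.zeros_like(m);z[y0:y1,x0:x1]=m[y0:y1,x0:x1]
    cs,_=cv2.findContours(z,cv2.RETR_EXTERNAL,cv2.CHAIN_APPROX_NONE)
    return max(cs,key=cv2.contourArea)[:,0]
g=((hsv[...,1]<90)).astype(np.uint8)*255
k=big(g,325,205,430,265); K=onz(c,k,0.014)[:,:2]
print('cal rect',cv2.minAreaRect((K*1000).astype(np.float32)),len(k))
ins=big(g,85,130,235,280);I=onz(c,ins,0.028)[:,:2]
print('insert',cv2.minAreaRect((I*1000).astype(np.float32)))
print('tray corners',onz(c,[(165,136),(231,190),(146,277),(81,217)],0.022).round(4).tolist())
d=(hsv[...,2]<50).astype(np.uint8)*255
cu=big(d,100,145,200,245);C=onz(c,cu,0.028)[:,:2]
print('cut',cv2.minAreaRect((C*1000).astype(np.float32)))
print('ends', onz(c,[(338,231),(418,246),(413,222)],.014).round(3).tolist())
for n,p in dict(jar=(390,165),vise=(283,130),tw=(243,290)).items(): print(n,onz(c,[p],0.03).round(3))
a=cv2.resize(im[130:285,75:240],None,fx=3,fy=3,interpolation=cv2.INTER_CUBIC);b=cv2.resize(im[205:265,325:430],None,fx=2.7,fy=2.7,interpolation=cv2.INTER_CUBIC)
o=np.zeros((470,790,3),np.uint8);o[:a.shape[0],:a.shape[1]]=a;o[:b.shape[0],500:500+b.shape[1]]=b
cv2.drawContours(im,[cu[:,None],ins[:,None],k[:,None]],-1,(0,0,255),1)
b=cv2.resize(im[205:265,325:430],None,fx=2.7,fy=2.7,interpolation=0);o[170:170+b.shape[0],500:500+b.shape[1]]=b
cv2.imwrite('pics/a.png',o)
E
```

```text
cal rect ((578.152587890625, -206.85861206054688), (142.3245849609375, 52.75978088378906), 88.5440673828125) 208
insert ((554.3097534179688, 188.88189697265625), (115.16661071777344, 191.07229614257812), 58.418697357177734)
tray corners [[0.6792, 0.1972, 0.022], [0.6009, 0.06, 0.022], [0.4275, 0.1712, 0.022], [0.508, 0.3064, 0.022]]
cut ((564.01123046875, 204.6041717529297), (49.46031951904297, 143.3048858642578), 58.275936126708984)
ends [[0.563, -0.137, 0.014], [0.561, -0.277, 0.014], [0.602, -0.264, 0.014]]
jar [[ 0.693 -0.208  0.03 ]]
vise [[ 0.725 -0.011  0.03 ]]
tw [[0.435 0.006 0.03 ]]
```

View pics/a.png

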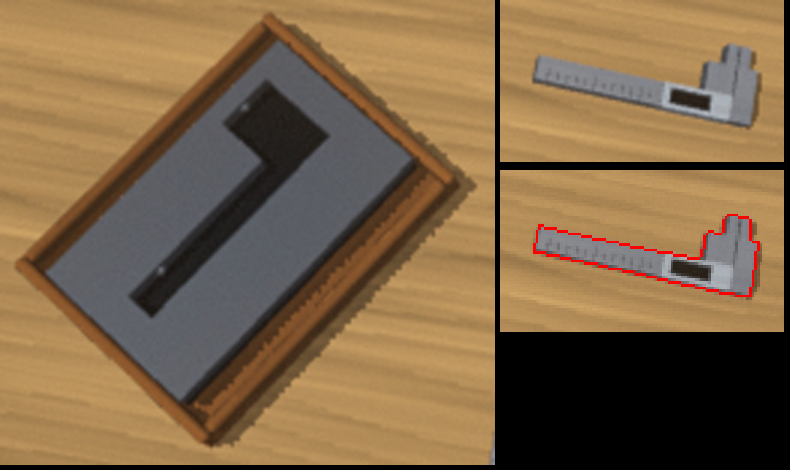

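The calliper is face up with yaw about -91.5° and its mid near (0.561,-0.206). The tray yaw is about -31.7°, its centre about (0.554,0.184), and the insert is pushed towards tray +y. I'll look at both with the wrist camera from the same relative pose, so its bias cancels.

```bash
cat >> h.py <<'E'
def plan(pos,yaw_y):
    """rotation about tool z (rad) to bring tool y to world yaw, then shift in mm in the turned tool frame"""
    o=get_obs();q=o['eef_rot'];R=Ro.from_quat([q[1],q[2],q[3],q[0]]).as_matrix()
    y=np.deg2rad(yaw_y);Rt=np.c_[[-np.sin(y),np.cos(y),0],[np.cos(y),np.sin(y),0],[0,0,-1]]
    Rt[:,0]=np.cross(Rt[:,1],Rt[:,2])
    print('turn',Ro.from_matrix(R.T@Rt).as_rotvec().round(4),'shift',(1000*Rt.T@(np.array(pos)-o['eef_pos'])).round(1),'t',round(o['time_s'],2))
E
python3 -c "
from h import *
plan([.554,.184,.130],58.3)"
```

```text
turn [-0.0013 -0.0002  0.1845] shift [-480.1 -117.2  100.6] t 0.15
```

servo_tool(
  commands="0 0 0.1845 0 0 0 1; 0 0 0 -40 -10 8 1; 0 0 0 -40 -10 8 1; 0 0 0 -40 -10 8 1; 0 0 0 -40 -10 8 1",
)

```text
time_s: 0.78
eef_pos: [0.323, 0.4172, 0.1988]
eef_rot: [-0.0, 0.273, 0.962, -0.0]
wrist_force: [0.6, 0.7, 0.3]
opening: 0.999
grasp_force: 0.0
```

servo_tool(
  commands="0 0 0 -40 -10 8 1; 0 0 0 -40 -10 8 1; 0 0 0 -40 -10 8 1; 0 0 0 -40 -10 8 1; 0 0 0 -40 -10 8 1",
)

```text
time_s: 1.4
eef_pos: [0.4669, 0.2695, 0.1588]
eef_rot: [-0.0, 0.273, 0.962, -0.0]
wrist_force: [0.3, 0.1, 1.0]
opening: 0.994
grasp_force: 0.0
```

servo_tool(
  commands="0 0 0 -40 -10 10 1; 0 0 0 -40 -8 10 1; 0 0 0 0 0 0 1; 0 0 0 0 0 0 1",
)

```text
time_s: 1.9
eef_pos: [0.5243, 0.2134, 0.1389]
eef_rot: [-0.001, 0.273, 0.962, -0.0]
wrist_force: [0.9, -0.4, 0.4]
opening: 0.997
grasp_force: 0.0
```

```bash
python3 - <<'E'
from h import *
plan([.554,.184,.130],58.3)
c=calibration('wrist');im=camera('wrist');cv2.imwrite('pics/w1.png',im);np.save('c1.npy',c,allow_pickle=True)
print(get_obs()['eef_pos'],get_obs()['wrist_force'])
E
```

```text
turn [-0.0005 -0.0011 -0.0005] shift [-40.7  -9.4   8.9] t 1.9
[0.52418187 0.21381503 0.13921684] [-0.10672957  0.18648897  0.60832161]
```

View pics/w1.png

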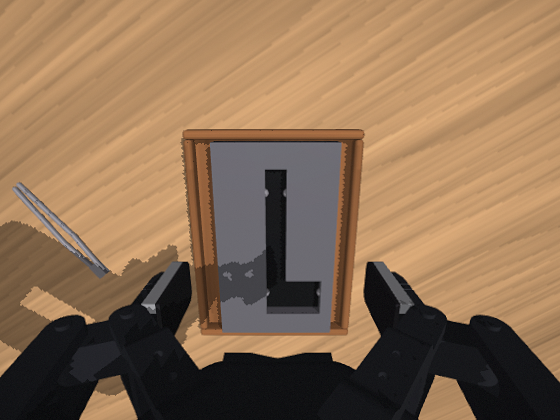

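The wrist view shows the tray upright, with its corners near (183,130), (364,130), (347,333) and (203,333). The cutout beam runs from (265..287,170) to row 313, the jaw part is at the bottom reaching column 320, and the spring balls are at (266,192), (286,192) and (319,292).

```bash
python3 - <<'E'
from h import *
c=np.load('c1.npy',allow_pickle=True).item();im=cv2.imread('pics/w1.png');g=cv2.GaussianBlur(cv2.cvtColor(im,cv2.COLOR_BGR2GRAY),(0,0),.8).astype(float)
print(g[215,255:300].astype(int),g[300,255:330].astype(int)[::2]); print(g[160:180,276].astype(int), g[305:325,280].astype(int))
def edge(v,i0,s,thr):  # from dark at i0 move in s until > thr
    i=i0
    while v[i+s]<thr:i+=s
    return i+s*(thr-v[i])/(v[i+s]-v[i])
pts={'L':[], 'R':[]}
for r in list(range(200,240,4)):
    for k,s in(('L',-1),('R',1)): pts[k].append((edge(g[r],276,s,55),r))
tail=[(x,edge(g[:,x],185,-1,55)) for x in range(269,285,3)]
end=[(x,edge(g[:,x],300,1,55)) for x in range(272,316,6)]
jaw=[(edge(g[r],300,1,55),r) for r in (284,286,302,306,310)]
W={k:onz(c,v,.028)[:,:2]*1000 for k,v in dict(L=pts['L'],R=pts['R'],tail=tail,end=end,jaw=jaw).items()}
for k in 'LR':
    vx,vy,x0,y0=cv2.fitLine(W[k].astype(np.float32),cv2.DIST_HUBER,0,.01,.01).ravel();print(k,np.rad2deg(np.arctan(vy/vx)))
a=np.deg2rad(-31.7);X=np.array([np.cos(a),np.sin(a)]);Y=np.array([-X[1],X[0]])
for k,d in(('L',Y),('R',Y),('jaw',Y),('tail',X),('end',X)): print(k,(W[k]@d).round(1))
mid=X*(np.median(W['tail']@X)+np.median(W['end']@X))/2+Y*(np.median(W['L']@Y)+np.median(W['R']@Y))/2
print('cut mid',mid)
tc=onz(c,[(183,130),(364,130),(347,334),(203,334)],.022)[:,:2]*1000
print('tray',tc.round(1).tolist(),tc.mean(0),'sides',[np.linalg.norm(tc[i]-tc[i-1]).round(1) for i in range(4)],'beam off',(mid-tc.mean(0))@Y,(mid-tc.mean(0))@X)
plan([.567,-.206,.125],-1.5)
E
```

```text
[109 109 109 109 108 109 109 109 108  97  69  36  25  25  25  25  25  25
  25  25  25  25  25  25  24  20  17  16  16  19  36  72 101 109 109 109
 108 109 109 109 108 108 108 108 108] [ 67  78  96 107 108 101  39  24  24  24  23  24  24  24  23  23  25  24
  24  24  23  24  24  24  25  23  24  24  24  20  14  21  58 103 107 107
 107 107]
[110 110 110 110 110 110 110 109 100  69  30  19  24  27  28  27  27  26
  26  26] [ 27  38  54  61  62  62  62  63  75  95 106 107 107 107 107 107 106 106
 107 107]
L -31.904305
R -31.781084
L [447.5 447.5 447.6 447.5 447.5 447.4 447.4 447.5 447.4 447.4]
R [465.5 465.5 465.5 465.5 465.5 465.5 465.5 465.5 465.4 465.4]
jaw [498.9 498.8 498.9 498.7   nan]
tail [301.8 301.8 301.8 301.8 301.9 301.8]
end [439.2 439.  439.  439.1 439.2 439.1 439.1 440.7]
cut mid [555.06293967 193.69599784]
tray [[427.7, 180.5], [508.4, 310.7], [684.7, 201.5], [605.0, 72.6]] [556.4770561  191.33085972] sides [np.float64(207.6), np.float64(153.2), np.float64(207.3), np.float64(151.6)] beam off 1.269207696822977 -2.4459589994557374
turn [-5.0000e-04 -5.0000e-04  1.0441e+00] shift [-418.6   53.8   14.2] t 1.95<stdin>:7: RuntimeWarning: divide by zero encountered in scalar divide
h.py:7: RuntimeWarning: invalid value encountered in divide
  for _ in range(20): u=p/(1+c['k1']*(u**2).sum(1,keepdims=True))
```

servo_tool(
  commands="0 0 0.174 0 0 0 1; 0 0 0.174 0 0 0 1; 0 0 0.174 0 0 0 1; 0 0 0.174 0 0 0 1; 0 0 0.174 0 0 0 1",
)

```text
time_s: 2.58
eef_pos: [0.5241, 0.2145, 0.1397]
eef_rot: [0.0, 0.655, 0.756, 0.0]
wrist_force: [0.4, -0.5, 0.4]
opening: 1.001
grasp_force: 0.0
```

servo_tool(
  commands="0 0 0.174 0 0 0 1; 0 0 0 -40 5 1 1; 0 0 0 -40 5 1 1; 0 0 0 -40 5 1 1; 0 0 0 -40 5 1 1",
)

```text
time_s: 3.2
eef_pos: [0.5403, 0.0529, 0.1358]
eef_rot: [0.0, 0.716, 0.698, 0.0]
wrist_force: [0.7, 0.4, 0.2]
opening: 1.002
grasp_force: 0.0
```

servo_tool(
  commands="0 0 0 -40 5 2 1; 0 0 0 -40 5 2 1; 0 0 0 -40 5 2 1; 0 0 0 -40 5 2 1; 0 0 0 -40 5 2 1",
)

```text
time_s: 3.82
eef_pos: [0.5605, -0.1477, 0.1258]
eef_rot: [0.0, 0.716, 0.698, 0.0]
wrist_force: [0.1, -0.4, 0.0]
opening: 1.007
grasp_force: 0.0
```

servo_tool(
  commands="0 0 0 -19 3 0 1; 0 0 0 0 0 0 1; 0 0 0 0 0 0 1",
)

```text
time_s: 4.2
eef_pos: [0.5627, -0.1652, 0.1253]
eef_rot: [-0.0, 0.716, 0.698, 0.0]
wrist_force: [-1.5, 0.0, -0.2]
opening: 1.001
grasp_force: 0.0
```

```bash
python3 - <<'E'
from h import *
plan([.562,-.166,.125],-1.5)
c=calibration('wrist');im=camera('wrist');cv2.imwrite('pics/w2.png',im);np.save('c2.npy',c,allow_pickle=True)
print(get_obs()['eef_pos'],get_obs()['wrist_force'])
E
```

```text
turn [-0.0004 -0.0007  0.0009] shift [-0.8 -0.7  0.3] t 4.2
[ 0.56269303 -0.16517739  0.12529054] [-0.21144848 -0.27934019  0.69267552]
```

View pics/w2.png

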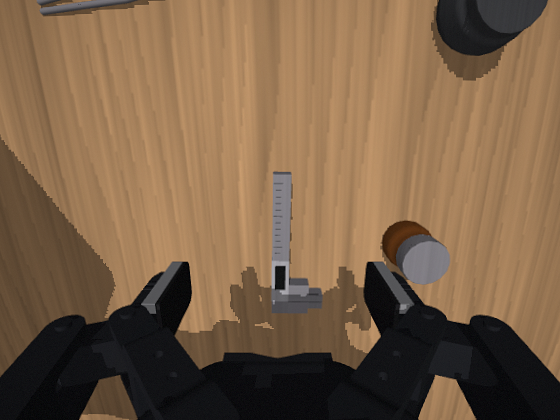

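The calliper is upright in view, with the beam at columns 274-292, the tail at row 172, the jaw end near row 305 and the jaw tip at column 321. The jar (415,255) is clear of the right finger.

```bash
python3 - <<'E'
from h import *
c=np.load('c2.npy',allow_pickle=True).item();im=cv2.imread('pics/w2.png');s=cv2.GaussianBlur(cv2.cvtColor(im,cv2.COLOR_BGR2HSV)[...,1],(0,0),.8).astype(float)
v=cv2.cvtColor(im,cv2.COLOR_BGR2GRAY)
print(s[215,265:300].astype(int),v[215,265:300]);print(s[164:182,283].astype(int),v[164:182,283]);print(v[296:318,278],s[296:318,278].astype(int))
def edge(v,i0,d,thr):
    i=i0
    while v[i+d]<thr:i+=d
    return i+d*(thr-v[i])/(v[i+d]-v[i])
L=[(edge(s[r],282,-1,70),r) for r in range(185,250,5)];R=[(edge(s[r],282,1,70),r) for r in range(185,250,5)]
T=[(x,edge(s[:,x],180,-1,70)) for x in range(278,289,2)]
W={k:onz(c,p,.014)[:,:2]*1000 for k,p in dict(L=L,R=R,T=T).items()}
for k in 'LR':
    vx,vy,*_=cv2.fitLine(W[k].astype(np.float32),cv2.DIST_HUBER,0,.01,.01).ravel();print(k,np.rad2deg(np.arctan2(-abs(vy),vx if vy<0 else -vx)))
a=np.deg2rad(-91.5);X=np.array([np.cos(a),np.sin(a)]);Y=np.array([-X[1],X[0]])
for k,d in(('L',Y),('R',Y),('T',X)): print(k,(W[k]@d).round(1))
m=X*(np.median(W['T']@X)+70/1.012)+Y*(np.median(W['L']@Y)+np.median(W['R']@Y))/2
print('mid',m)
E
```

```text
[115 115 115 115 115 114 102  68  29  13  10  10  11  12  11  10  11  12
  11  12  12  11  11  12  18  50  99 116 115 115 115 115 116 115 115] [134 132 133 136 138 141 140 136 125 117 114 117 121 120 120 121 122 126
 131 130 129 128 128 129 127 110  99 142 139 136 138 138 139 139 139]
[114 113 113 114 114 114 111  88  42  16  11  10  11  11  11  12  11  11] [144 144 144 143 142 145 145 134  76  83 105 133 132 132 132 132 132 132]
[100  99  99 101 102  86  75  75  75  75  74  76  75  75  74  75  75  79
  82  81  80  80] [ 10  10   9   9   9  11  12  13  14  15  14  13  13  12  11  14  34  79
 110 117 117 116]
L -92.56691
R -92.49766
L [563.4 563.4 563.4 563.4 563.2 563.  563.  563.  563.  562.6 562.6 562.6
 562.5]
R [579.9 579.9 579.7 579.5 579.6 579.6 579.6 579.3 579.1 579.2 579.  579.1
 578.9]
T [118.8 118.9 118.9 118.9 118.9 118.9]
mid [ 566.15842065 -202.91781413]
```

```bash
python3 - <<'E'
from h import *
plan([.565,-.211,.006],-2.5)
c=np.load('c2.npy',allow_pickle=True).item();print(c['cx'])
o=get_obs();q=o['eef_rot'];R=Ro.from_quat([q[1],q[2],q[3],q[0]]).as_matrix()
for b in(-.032,-.02,0,.1): print(b,proj(c,o['eef_pos']+R[:,2]*b),proj(c,np.array([o['eef_pos']+R@[0,s*.0425,b] for s in(-1,1)])))
E
```

```text
turn [-0.0004 -0.0006  0.0186] shift [-45.7   4.3 119.3] t 4.25
277.23746100433203
-0.032 [[274.63432773 301.49533415]] [[176.32461037 301.1752867 ]
 [373.07766024 301.10492632]]
-0.02 [[274.86669764 286.47409867]] [[184.48666761 286.26546699]
 [365.35483121 286.18220583]]
0 [[275.18062698 266.20233594]] [[195.54134254 266.10668271]
 [354.89885238 266.01271293]]
0.1 [[276.04746933 210.3537344 ]] [[226.20298927 210.3970681 ]
 [325.91757024 210.30815589]]
```

servo_tool(
  commands="0 0 0.019 -23 1 20 1; 0 0 0 -23 1 25 1; 0 0 0 0 0 30 1; 0 0 0 0 0 25 1; 0 0 0 0 0 10 1",
)

```text
time_s: 4.88
eef_pos: [0.5622, -0.211, 0.0137]
eef_rot: [-0.002, 0.723, 0.691, -0.0]
wrist_force: [1.0, -0.7, -0.4]
opening: 1.004
grasp_force: 0.0
```

servo_tool(
  commands="0 0 0 0 0 9 1; 0 0 0 0 0 0 1; 0 0 0 0 0 0 0.5; 0 0 0 0 0 0 0.3; 0 0 0 0 0 0 0.2",
)

```text
time_s: 5.5
eef_pos: [0.5634, -0.2132, 0.0068]
eef_rot: [0.0, 0.723, 0.691, 0.0]
wrist_force: [-1.6, 1.0, -0.0]
opening: 0.377
grasp_force: 0.0
```

servo_tool(
  commands="0 0 0 0 0 0 0; 0 0 0 0 0 0 0; 0 0 0 0 0 0 0; 0 0 0 0 0 0 0",
)

```text
time_s: 6.0
eef_pos: [0.5635, -0.2132, 0.0068]
eef_rot: [0.0, 0.723, 0.691, 0.0]
wrist_force: [-1.4, 0.4, 4.3]
opening: 0.162
grasp_force: 59.4
```

```bash
python3 - <<'E'
from h import *
plan([.565,-.211,.006],-2.5)
c=calibration('wrist');im=camera('wrist');cv2.imwrite('pics/w3.png',im);np.save('c3.npy',c,allow_pickle=True)
o=get_obs();print(o['eef_pos'],o['wrist_force'],o['opening'],o['grasp_force'])
E
```

```text
turn [ 0.0006  0.0004 -0.0019] shift [2.2 1.4 0.8] t 6.0
[ 0.56348357 -0.2131398   0.00683184] [-0.90350099  0.35117734  5.15321126] 0.16181334359696764 59.433175921440125
```

View pics/w3.png

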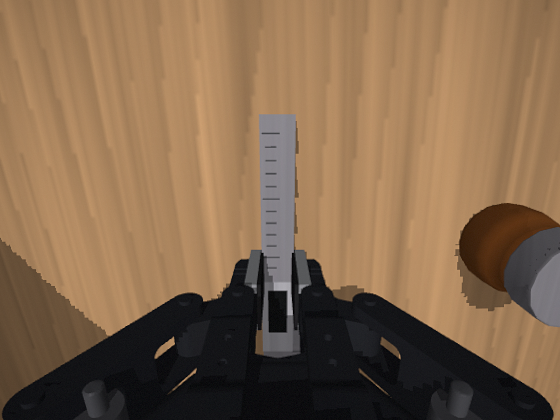

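The grasp is good at 59 N. The beam shows at columns 260-296 with the tail at row 114, centred between the pads, and the jar is clear. Next I'll measure the in-hand offset and the camera bias.

```bash
python3 - <<'E'
from h import *
c=np.load('c3.npy',allow_pickle=True).item();im=cv2.imread('pics/w3.png');s=cv2.GaussianBlur(cv2.cvtColor(im,cv2.COLOR_BGR2HSV)[...,1],(0,0),.8).astype(float)
def edge(v,i0,d,thr):
    i=i0
    while v[i+d]<thr:i+=d
    return i+d*(thr-v[i])/(v[i+d]-v[i])
o=get_obs();q=o['eef_rot'];R=Ro.from_quat([q[1],q[2],q[3],q[0]]).as_matrix()
f=lambda p,z:((onz(c,p,z)-o['eef_pos'])@R*1000)
L=[(edge(s[r],280,-1,70),r) for r in range(130,240,15)];Rr=[(edge(s[r],280,1,70),r) for r in range(130,240,15)]
T=[(x,edge(s[:,x],135,-1,70)) for x in range(266,292,5)]
A,B,C=f(L,.014),f(Rr,.014),f(T,.014)
print(A[:,:2].round(1).tolist(),B[:,1].round(1),C[:,0].round(1),((A+B)/2)[:,1].round(2))
E
```

```text
[[70.4, -7.1], [63.9, -7.0], [57.3, -7.0], [50.4, -7.1], [43.3, -7.1], [36.0, -7.1], [28.5, -7.1], [20.8, -7.0]] [9.2 9.2 9.2 9.2 9.2 9.3 9.2 9.2] [77.4 77.4 77.4 77.4 77.4 77.4] [1.05 1.11 1.07 1.04 1.03 1.09 1.1  1.05]
```

servo_tool(
  commands="0 0 0 0 0 -5 0; 0 0 0 0 0 -15 0; 0 0 0 0 0 -25 0; 0 0 0 0 0 -35 0; 0 0 0 0 0 -10 0",
)

```text
time_s: 6.68
eef_pos: [0.5648, -0.2139, 0.0995]
eef_rot: [0.002, 0.723, 0.691, 0.001]
wrist_force: [0.5, 0.1, -0.7]
opening: 0.159
grasp_force: 58.7
```

```bash
python3 -c "
from h import *
plan([.5656,.1854,.099],58.15);print(get_obs()['wrist_force'])"
```

```text
turn [ 0.0027  0.0046 -1.0604] shift [210.  339.6   0.5] t 6.67
[ 0.45947295  0.14934584 -0.69308828]
```

servo_tool(
  commands="0 0 -0.13 0 0 0 0; 0 0 -0.165 0 0 0 0; 0 0 -0.165 0 0 0 0; 0 0 -0.165 0 0 0 0; 0 0 -0.165 0 0 0 0",
)

```text
time_s: 7.3
eef_pos: [0.5626, -0.2126, 0.0955]
eef_rot: [-0.001, 0.399, 0.917, 0.0]
wrist_force: [0.5, -0.2, -0.5]
opening: 0.164
grasp_force: 58.7
```

servo_tool(
  commands="0 0 -0.165 0 0 0 0; 0 0 -0.1054 0 0 0 0; 0 0 0 9 14.3 0 0; 0 0 0 17.5 28.3 0 0; 0 0 0 17.5 28.3 0 0",
)

```text
time_s: 7.92
eef_pos: [0.5626, -0.1275, 0.0958]
eef_rot: [-0.001, 0.276, 0.961, 0.0]
wrist_force: [0.9, -0.2, -1.8]
opening: 0.163
grasp_force: 58.7
```

servo_tool(
  commands="0 0 0 17.5 28.3 0 0; 0 0 0 17.5 28.3 0 0; 0 0 0 17.5 28.3 0 0; 0 0 0 17.5 28.3 0 0; 0 0 0 17.5 28.3 0 0",
)

```text
time_s: 8.55
eef_pos: [0.5626, 0.0391, 0.0959]
eef_rot: [-0.0, 0.275, 0.961, 0.0]
wrist_force: [0.4, -0.6, -1.2]
opening: 0.164
grasp_force: 58.7
```

servo_tool(
  commands="0 0 0 17.5 28.3 0 0; 0 0 0 17.5 28.3 0 0; 0 0 0 17.5 28.3 0 0; 0 0 0 17 28 0 0; 0 0 0 8 14 0 0",
)

```text
time_s: 9.18
eef_pos: [0.5635, 0.1878, 0.0959]
eef_rot: [-0.0, 0.274, 0.962, -0.0]
wrist_force: [-0.3, -0.8, -2.0]
opening: 0.163
grasp_force: 58.7
```

servo_tool(
  commands="0 0 0 0 0 15 0; 0 0 0 0 0 20 0; 0 0 0 0 0 10 0; 0 0 0 0 0 0 0; 0 0 0 0 0 0 0",
)

```text
time_s: 9.8
eef_pos: [0.5651, 0.1851, 0.0515]
eef_rot: [0.0, 0.275, 0.962, 0.0]
wrist_force: [0.1, -0.8, -0.2]
opening: 0.161
grasp_force: 58.7
```

```bash
python3 - <<'E'
from h import *
plan([.5656,.1854,.047],58.15)
c=calibration('wrist');im=camera('wrist');cv2.imwrite('pics/w4.png',im);np.save('c4.npy',c,allow_pickle=True)
o=get_obs();print(o['eef_pos'],o['wrist_force'],o['opening'],o['grasp_force'])
E
```

```text
turn [ 0.0002  0.0003 -0.0008] shift [-0.3  0.5  4.5] t 9.8
[0.56529108 0.18528834 0.05181735] [-0.21519478 -0.2523498  -0.97597033] 0.16015498336918152 58.72190058231354
```

View pics/w4.png

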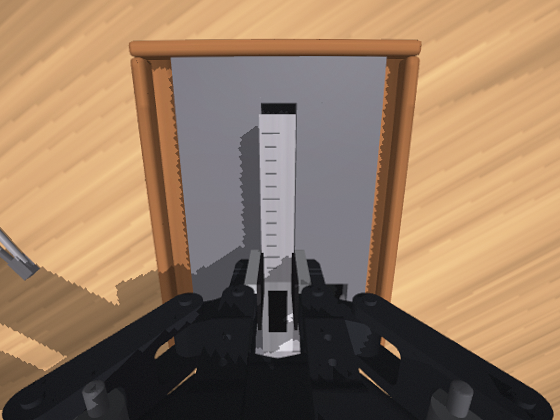

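The calliper hovers over the cutout. Its tail edge is at row 114, and the cutout end shows beyond it at row 103, columns 261-297, so alignment looks close. I'll quantify it.

```bash
cat > m.py <<'E'
from h import *
import sys
def edge(v,i0,d,thr,up=True):
    i=i0
    while (v[i+d]<thr)==up:i+=d
    return i+d*(thr-v[i])/(v[i+d]-v[i])
def meas(c,im,o,rowcut,rowcal):
    q=o['eef_rot'];R=Ro.from_quat([q[1],q[2],q[3],q[0]]).as_matrix()
    g=cv2.GaussianBlur(cv2.cvtColor(im,cv2.COLOR_BGR2GRAY),(0,0),.6).astype(float)
    f=lambda p,z:((onz(c,p,z)-o['eef_pos'])@R*1000)[:,:2].round(2)
    zt=o['eef_pos'][2]+.0072
    for r in rowcut: print('cut',r,f([(edge(g[r],279,-1,65),r),(edge(g[r],279,1,65),r)],.028)[:,1])
    print('cut tail',f([(x,edge(g[:,x],rowcut[0],-1,65)) for x in(268,279,290)],.028)[:,0])
    print('cal tail',f([(x,edge(g[:,x],rowcut[-1],1,90)) for x in(268,279,290)],zt)[:,0])
    return g
E
python3 - <<'E'
from m import *
g=meas(np.load('c4.npy',allow_pickle=True).item(),cv2.imread('pics/w4.png'),get_obs(),[107,109],[])
print(g[107,254:304].astype(int),g[150,225:305].astype(int),g[98:120,279].astype(int))
E
```

```text
cut 107 [-7.74 10.63]
cut 109 [-7.65 10.64]
cut tail [81.84 81.86 81.85]
cal tail [76.11 76.1  76.05]
[131 131 131 131 131 131 113  54  29  25  24  24  25  23  23  23  24  24
  24  24  23  25  25  24  24  24  24  24  24  23  24  24  24  24  24  23
  23  23  23  23  27  45  83 119 132 133 132 132 132 132] [128 128 128 129 128 128 128 128 128 128 128 129 128 121  96  83  81  82
  82  81  81  82  82  82  82  82  81  81  81  82  81  82  81  91 130 175
 182 181 179 178 179 178 179 178 179 179 178 177 177 178 180 180 180 180
 180 181 182 182 181 181 179 177 175 175 176 176 177 179 179 164 127 110
 125 130 129 129 129 129 129 128] [132 132 132 131 112  65  31  23  23  24  23  24  24  28  31  48 134 177
 182 182 181 181]
```

servo_tool(
  commands="0 0 0 2.7 0.3 3 0; 0 0 0 0 0 5 0; 0 0 0 0 0 4 0; 0 0 0 0 0 0 0; 0 0 0 0 0 0 0",
)

```text
time_s: 10.48
eef_pos: [0.5626, 0.1873, 0.0393]
eef_rot: [-0.0, 0.274, 0.962, -0.0]
wrist_force: [0.6, 0.8, -0.1]
opening: 0.164
grasp_force: 58.7
```

```bash
python3 - <<'E'
from m import *
plan([.5656,.1854,.038],58.15)
c=calibration('wrist');im=camera('wrist');cv2.imwrite('pics/w5.png',im);np.save('c5.npy',c,allow_pickle=True)
o=get_obs();print(o['eef_pos'],o['wrist_force'])
g=cv2.GaussianBlur(cv2.cvtColor(im,cv2.COLOR_BGR2GRAY),(0,0),.6).astype(int);print(g[98:122,279])
d=np.where(g[95:125,279]<50)[0]+95;print(d);r=int(d.mean()-1);print(g[r,254:304])
meas(c,im,o,[r,r+1],[])
E
```

```text
turn [-0. -0.  0.] shift [-3.6  0.   1.3] t 10.47
[0.56268211 0.18727329 0.03937977] [ 0.29537102 -0.37614466 -1.17637123]
[135 134 135 134 134 134 134 134 135 134 110  53  24  21  21  37 132 180
 185 184 184 184 184 184]
[110 111 112 113]
[133 133 134 133 115  55  32  27  27  27  27  27  27  26  26  26  26  26
  27  27  27  27  27  27  25  24  26  25  25  25  25  24  25  26  26  25
  25  25  25  24  26  37  63 101 131 135 135 134 134 134]
cut 110 [-7.92 10.37]
cut 111 [-7.94 10.38]
cut tail [78.58 78.59 78.58]
cal tail [76.09 76.09 76.08]
```

servo_tool(
  commands="0 0 0 0 0.1 2 0; 0 0 0 0 0 2 0; 0 0 0 0 0 1 0; 0 0 0 0 0 0 0",
)

```text
time_s: 11.02
eef_pos: [0.5625, 0.1873, 0.0342]
eef_rot: [-0.0, 0.274, 0.962, -0.0]
wrist_force: [-0.1, 0.3, -1.1]
opening: 0.159
grasp_force: 58.7
```

servo_tool(
  commands="0 0 0 0 0 1 0; 0 0 0 0 0 1 0; 0 0 0 0 0 0 0",
)

```text
time_s: 11.4
eef_pos: [0.5625, 0.1873, 0.0322]
eef_rot: [-0.0, 0.274, 0.962, -0.0]
wrist_force: [-1.1, -0.4, -1.9]
opening: 0.161
grasp_force: 58.7
```

servo_tool(
  commands="0 0 0 0 0 1 0; 0 0 0 0 0 1 0; 0 0 0 0 0 0 0",
)

```text
time_s: 11.78
eef_pos: [0.5628, 0.1874, 0.0304]
eef_rot: [0.0, 0.274, 0.962, 0.0]
wrist_force: [0.6, 0.4, -0.3]
opening: 0.158
grasp_force: 58.8
```

servo_tool(
  commands="0 0 0 0 0 0.7 0; 0 0 0 0 0 0 0; 0 0 0 0 0 0 0",
)

```text
time_s: 12.15
eef_pos: [0.5629, 0.1874, 0.0299]
eef_rot: [0.0, 0.274, 0.962, 0.0]
wrist_force: [0.2, 1.0, 2.3]
opening: 0.158
grasp_force: 59.1
```

servo_tool(
  commands="0 0 0 0 0 0 0.25; 0 0 0 0 0 0 0.4; 0 0 0 0 0 0 0.4; 0 0 0 0 0 -10 0.4; 0 0 0 0 0 -20 0.4",
)

```text
time_s: 12.78
eef_pos: [0.562, 0.1872, 0.0599]
eef_rot: [-0.001, 0.274, 0.962, -0.0]
wrist_force: [1.0, -0.1, -0.1]
opening: 0.4
grasp_force: 0.0
```

servo_tool(
  commands="0 0 0 -23.5 8.5 0 0; 0 0 0 -24 8.5 0 0; 0 0 0 0 0 0 0; 0 0 0 0 0 0 0; 0 0 0 0 0 0 0",
)

```text
time_s: 13.4
eef_pos: [0.611, 0.177, 0.0597]
eef_rot: [-0.0, 0.274, 0.962, -0.0]
wrist_force: [0.1, 0.2, 0.4]
opening: 0.003
grasp_force: 0.0
```

```bash
python3 - <<'E'
from h import *
c=calibration('wrist');im=camera('wrist');cv2.imwrite('pics/w6.png',im)
o=get_obs();print(o['eef_pos'],o['wrist_force'],o['opening'])
E
```

```text
[0.61105601 0.17703586 0.05966734] [ 0.34493564 -0.28871315  0.55751812] -0.0007824965681632911
```

View pics/w6.png

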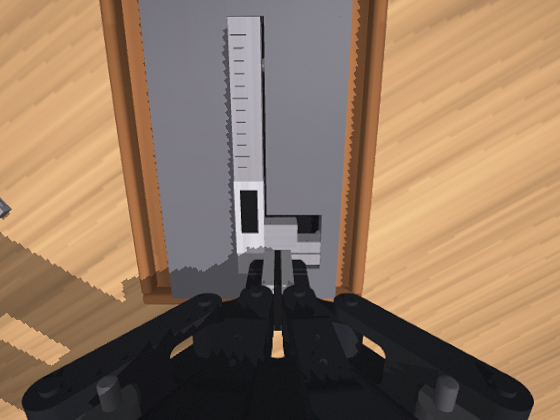

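The calliper sits in the cutout on its catches with the jaws in the jaw part (250-320, 215-275). The shut fingers are above the jaws. Now I'll press.

servo_tool(
  commands="0 0 0 0 0 10 0; 0 0 0 0 0 10 0; 0 0 0 0 0 2 0; 0 0 0 0 0 2 0; 0 0 0 0 0 0 0",
)

```text
time_s: 14.08
eef_pos: [0.612, 0.1767, 0.0356]
eef_rot: [0.0, 0.274, 0.962, 0.0]
wrist_force: [-0.5, 0.1, 0.2]
opening: 0.003
grasp_force: 0.0
```

servo_tool(
  commands="0 0 0 0 0 2 0; 0 0 0 0 0 2 0; 0 0 0 0 0 1.5 0; 0 0 0 0 0 0 0; 0 0 0 0 0 0 0",
)

```text
time_s: 14.7
eef_pos: [0.6129, 0.1759, 0.0312]
eef_rot: [0.001, 0.274, 0.962, -0.0]
wrist_force: [-0.8, -3.0, 5.7]
opening: -0.001
grasp_force: 3.0
```

servo_tool(
  commands="0 0 0 0 0 1 0; 0 0 0 0 0 0 0; 0 0 0 0 0 0 0",
)

```text
time_s: 15.08
eef_pos: [0.6129, 0.1759, 0.031]
eef_rot: [0.001, 0.274, 0.962, -0.0]
wrist_force: [-3.9, -3.6, 11.8]
opening: 0.0
grasp_force: 5.8
```

servo_tool(
  commands="0 0 0 0 0 1 0; 0 0 0 0 0 0 0; 0 0 0 0 0 0 0",
)

```text
time_s: 15.45
eef_pos: [0.613, 0.1759, 0.0309]
eef_rot: [0.001, 0.274, 0.962, -0.0]
wrist_force: [-6.6, -3.9, 18.5]
opening: -0.002
grasp_force: 8.8
```

servo_tool(
  commands="0 0 0 0 0 -10 0; 0 0 0 0 0 -15 0; 0 0 0 37 -6 0 0; 0 0 0 37 -6 0 0; 0 0 0 37 -5 0 0",
)

```text
time_s: 16.08
eef_pos: [0.5079, 0.2213, 0.0536]
eef_rot: [0.0, 0.275, 0.962, 0.0]
wrist_force: [0.2, 0.9, -0.0]
opening: -0.001
grasp_force: 0.0
```

servo_tool(
  commands="0 0 0 0 0 0 0; 0 0 0 0 0 10 0; 0 0 0 0 0 4 0; 0 0 0 0 0 2 0; 0 0 0 0 0 0 0",
)

```text
time_s: 16.7
eef_pos: [0.5091, 0.2205, 0.0369]
eef_rot: [0.0, 0.275, 0.962, -0.0]
wrist_force: [0.7, 0.0, 1.3]
opening: 0.002
grasp_force: 0.4
```

servo_tool(
  commands="0 0 0 0 0 2 0; 0 0 0 0 0 2 0; 0 0 0 0 0 2 0; 0 0 0 0 0 2 0; 0 0 0 0 0 0 0",
)

```text
time_s: 17.32
eef_pos: [0.5087, 0.2209, 0.03]
eef_rot: [-0.0, 0.274, 0.962, -0.0]
wrist_force: [-4.3, -2.1, 11.7]
opening: 0.003
grasp_force: 5.6
```

servo_tool(
  commands="0 0 0 0 0 1 0; 0 0 0 0 0 0 0; 0 0 0 0 0 -10 0; 0 0 0 0 0 -15 0; 0 0 0 -37 6 0 0",
)

```text
time_s: 17.95
eef_pos: [0.5427, 0.2075, 0.0545]
eef_rot: [0.0, 0.273, 0.962, 0.0]
wrist_force: [0.7, -0.5, 0.1]
opening: -0.002
grasp_force: 0.0
```

servo_tool(
  commands="0 0 0 -37 6 0 0; 0 0 0 -37 5 0 0; 0 0 0 0 0 12 0; 0 0 0 0 0 8 0; 0 0 0 0 0 2 0",
)

```text
time_s: 18.58
eef_pos: [0.6099, 0.1771, 0.0301]
eef_rot: [-0.002, 0.274, 0.962, -0.001]
wrist_force: [-5.1, -1.2, 6.8]
opening: 0.002
grasp_force: 3.3
```

servo_tool(
  commands="0 0 0 0 0 2 0; 0 0 0 0 0 2 0; 0 0 0 0 0 1 0; 0 0 0 0 0 0 0",
)

```text
time_s: 19.08
eef_pos: [0.61, 0.1771, 0.0299]
eef_rot: [-0.002, 0.274, 0.962, -0.001]
wrist_force: [-17.1, -4.3, 31.0]
opening: -0.005
grasp_force: 15.3
```

Both ends stop at 30 mm, so it is home. I'll retreat and take a final look.

servo_tool(
  commands="0 0 0 0 0 -10 0; 0 0 0 0 0 -30 0; 0 0 0 20 0 -40 0; 0 0 0 20 0 -30 0; 0 0 0 0 0 0 0",
)

```text
time_s: 19.7
eef_pos: [0.5786, 0.1994, 0.1392]
eef_rot: [0.002, 0.273, 0.962, 0.001]
wrist_force: [-0.0, -0.4, -1.2]
opening: 0.001
grasp_force: 0.0
```

```bash
python3 - <<'E'
from h import *
w=camera('wrist');t=camera('top');o=get_obs();print(o['wrist_force'],o['eef_pos'],o['time_s'])
cv2.imwrite('pics/w7.png',np.hstack([w[60:400,80:480],cv2.resize(t,None,fx=.71,fy=.81)[:340]]))
E
```

```text
[ 0.36944717  0.26490516 -0.59125987] [0.57768202 0.19814521 0.13602942] 19.8
```

View pics/w7.png

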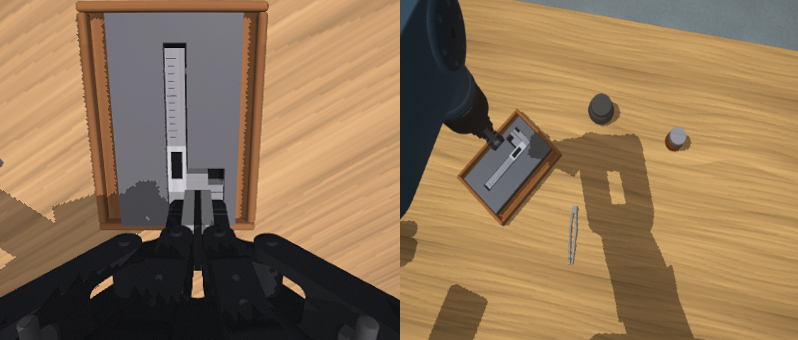

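The calliper lies flat in its cutout with an even outline and a small gap at the tail. The jar, vise and tweezers have not moved.

```bash
python3 -c "
from bench import *
print(hand_in())"
```

```text
the job is handed in; nothing more can be done
None
```

I handed the job in at about 20 s: the calliper is in its cutout the right way round and both ends pressed down to 30 mm (fully home). The jar, vise and tweezers look unmoved in the last picture; the hand-in gave no verdict.

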